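# Roll the thick dowel onto the setting-out line

### The arm

A 6-joint arm with a two-finger parallel gripper is mounted at the origin on the work surface. World frame = base frame: x ahead of the robot, y to its left, z up, the work surface at z = 0. Lengths are in mm, angles in rad, forces in N, time in s.
With the tool pointing down it reaches from about 350 to 875 mm from the base axis. Payload 4.2 kg.
Tool frame: the origin (TCP) lies at the very end of the fingers, on their centre line; the grasp point (between the pads) lies 19 mm behind it; z points along the fingers, y is the direction in which the jaws open and shut (so a half turn about z gives the same grasp; the last joint's range is limited). The gripper opens to 85 mm and grips with 20 to 120 N. Pads are 22 mm wide; open, the fingers measure 114 mm over their backs; the gripper's body (76 mm by 85 mm) begins 54 mm behind the grasp point. The pads swing forward as they close: fully open they stand 13 mm farther back than shut.
Start: joints at [-1.074, 0.385, 0.008, 0, -1.194, -0.259], TCP at [147.246, -607.386, 231.312] pointing down, gripper open.
Joint ranges: [-3.14, 3.14], [-1.21, 2.06], [-1.07, 1.41], [-3.16, 2.05], [-2.99, -0.16], [-3.1, 3.1]. Speed limits (rad/s): [2.79, 2.79, 3.14, 3.14, 3.14, 3.14].

### API

Orientations are given as a unit quaternion [x, y, z, w].
In Python, from bench import telemetry, eyes, arm gives the robot as it stands. The module is installed in compiled form; this text tells all that it offers.
- The arm moves only by the tool move_arm, never from a script. Its argument "deltas" is text: rows parted by semicolons, each of 6 numbers parted by spaces: the shift along the tool's x, y, z in cm, then the turn, a rotation vector about the tool's x, y, z in rad. A call has 1 to 12 rows; each row shifts and turns the commanded pose from where the row before left it, along the tool's axes as they then stand; what a row does not reach is not made up. A row lasts 1/8 s, in which the tool goes at most 62.5 mm and 10.7 degrees, less where a joint would pass 70% of its speed; a pose out of reach is approached as far as the arm can. A call is refused whole if a number of a shift passes 6.25 or a number of a turn 0.188, either way. A call with a gripper value outside its range is refused whole. "grip" is the finger opening in cm, from 0 to 8.54, set as the call begins (left out, the last holds). The fingers move at their own pace and stop on an object; the grip force is fixed at half the most. Time passes only in rows, so rows that do not move let the fingers close. It gives the time, the measured TCP pose, the force and the opening at its end, in the units of the state.
- telemetry.read_state(): the state, without advancing time (a new reading comes with each control period).
- eyes.get_image(name): name is "scene" or "side" or "wrist"; returns a dict with "pixels" (420x560x3 uint8, blue, green, red), "range_z" (420x560 float32, mm along the optical axis (not along the pixel's ray), 0 where there is no reading), "fx", "fy", "cx", "cy" (pixels), "dist_coeffs" ([k1, k2, p1, p2, k3] as OpenCV has them; the pictures are not rectified), "origin" and "orientation" of the camera in the world; the wrist camera has in their place "tool_from_camera" (4x4, takes a point from camera to tool coordinates, whose origin is the TCP and whose axes are the flange's). Camera axes: x right, y up, looking along -z (the intrinsics and any distortion apply to the point x, -y, -z); pixel columns grow to the right and rows downward; lengths in mm; the calibration is good to about 2 mm. A picture is of the moment at which its call begins: read the wrist's pose just before it.
- arm.job_done(): hands the job in, once; it reports no verdict.
Trained networks look in a picture, given as the dict that the camera call returned (one of the last four; its "shot" number tells which), for a name from the list of things; names that differ only in an ending like _2 or _b are one class to them, and where a whole thing is asked for, a point or a joint stands for the part that bears it (a point fixed in the world has none). Each returns a list of dicts, best first, with "p" (0 to 1); they miss things now and then, are a little off and sometimes report something else, mostly with a low value. They report only what shows in the picture. A call takes as long as a camera call. They do not tell look-alikes from the thing itself.
- eyes.boxes_of(picture, name): "point" ([x, y, z] in mm, in world coordinates, good to about 4 mm: the middle of the surface that is visible of it).
The state is a dict: "clock": time; "joints": joint angles; "joint_vel": joint speeds; "joint_efforts": joint torques, N m; "position": TCP position; "ee_rot": TCP orientation; "contact_force": force on the tool from outside, world axes, zero at the start; "wrist_torque": the same for the moment, N m; "gripper_width": finger opening in mm.
Only numpy, scipy, OpenCV 4.12 (cv2) and the standard library are available. Lean on these libraries where they do the work, as an engineer would, in place of code of your own. Each camera call takes 0.05 s, during which the arm holds its last target.

### The job

A freshly stained door will be laid to dry across the fixed batten and a dowel of the same thickness. With the fingertips, push the thick dowel so that it rolls over the board onto the pencil line, and leave it lying still there lengthwise along the line, with the line under its middle. Do not pick it up or drag it along without rolling, and leave the thin dowel and everything else where they are.

Things in the scene. Friction and masses are not known exactly. Their poses are not given: they have to be found in the camera images.
- board: Fixed grey laminate board, 300 mm along its x, 480 mm along its y, 12 mm thick, lying on the table. Origin at the centre of its underside (table height), z up; it stands turned about z. A fixed wooden batten, 260 mm along x, 36 mm square, is screwed on at board y = -205 mm (top 48 mm above the table). The dowels lie on the board on the +y side of the batten.
- line (a point): Middle of the dark pencil line drawn on the board's top (12 mm above the table): 260 mm long along this point's x axis, 4 mm wide, at board y = +40 mm. y points across the line, away from the batten, z up. A fingertip dragged over the top of a dowel moves it by half of the finger's travel; a tip meeting its upper flank tends to ride up on it.
- thick_dowel_center (a point): Centre of the thick dowel: loose beech cylinder, 36 mm diameter, 180 mm long, 0.1 to 0.18 kg, lying on the board along the line to within 4 degrees, 70 to 130 mm to either side of it, its centre 30 mm above the table. x is its axis; y and z turn as it rolls. Pushed slowly by a finger's side at middle height, it rolls ahead of the finger and stops within some 3 mm of it; it keeps its heading.
- thin_dowel_center (a point): Centre of the thin dowel: same beech, 20 mm diameter, 180 mm long, x along its axis, lying loose on the board on the other side of the line from the thick one (centre 22 mm above the table). To be left alone.
- jar_center (a point): Centre of a closed amber glass stain jar standing on the table to the left of the board, 76 mm diameter, 90 mm high. To be left alone.
- block_center (a point): Centre of a cork sanding block lying on the table to the right of the board, 110 x 60 x 38 mm, long along x. To be left alone.
- brush_grip (a point): Grip of a brush, 200 mm long, lying on the table to the right of the board along its x axis. To be left alone.
Things that resemble listed ones, but are neither listed nor needed, are in the scene too. Leave any black, green or grey look-alike of the part that bears thick_dowel_center alone.

How it is judged (in metres and radians):
At the end, for the whole second after the job is handed in: The thick dowel lies at rest on the board with its centre within 7 mm of the line across it and within 40 mm of the line's middle along it, its axis within 0.1 rad of the line; the thin dowel is within 15 mm of where it was (y of thick_dowel_center in the frame of line between -0.007 and 0.007 m and x of thick_dowel_center in the frame of line between -0.04 and 0.04 m and angle between the x axis of thick_dowel_center and the x axis of line, either way round below 0.1 rad and height (world z) of thick_dowel_center between 0.027 and 0.033 m and linear speed of thick_dowel below 0.01 m/s and distance of thin_dowel_center from where it was at the start of the episode below 0.015 m); the robot touches nothing.
It fails at once if the thick dowel is lifted (its centre more than 10 mm above where it lies on the board) (height (world z) of thick_dowel_center above 0.04 m).
It fails at once if the thick dowel is carried or dragged along without rolling (40 to 50 mm from its start and turned by less than 0.4 rad) (distance of thick_dowel_center from where it was at the start of the episode between 0.04 and 0.05 m and angle between thick_dowel_center's own z axis and vertical below 0.4 rad).
It fails at once if the thin dowel is moved by more than 15 mm (distance of thin_dowel_center from where it was at the start of the episode above 0.015 m).
It fails at once if the jar, the sanding block or the brush is moved by more than 20 mm (distance of any of jar_center, block_center, brush_grip from where it was at the start of the episode above 0.02 m).
It also fails if it takes over 40 s, if anything falls off the work surface, if the arm or the gripper's body presses on something with over 40 N, if the wrist force passes 120 N, or if a joint passes its speed limit or range.

## Working session

There is one attempt and no reset: what is moved stays moved. The work goes in short steps, Python scripts to look and compute and a tool call to move; the robot and the scene stay as the last step left them, time stands still between calls to the robot, and variables do not carry over. Pictures are saved under pics/ and viewed, and the job is handed in when it is done.

Besides the shell and the picture viewer there is one more tool, called after "Emit:" as name(argument=value, ...) on one line, values as JSON. move_arm: Moves the arm, as the interface text tells. Its arguments: {"type":"object","properties":{"deltas":{"type":"string"},"grip":{"type":"number"}},"required":["deltas"]}

```bash
mkdir -p pics
cat > h.py <<'E'
import numpy as np, cv2
from scipy.spatial.transform import Rotation as R
from bench import telemetry, eyes, arm
def pose(p,st=None):
    if 'origin' in p:
        T=np.eye(4); o=np.array(p['orientation']); T[:3,:3]=R.from_quat(o).as_matrix() if o.size==4 else o; T[:3,3]=p['origin']; return T
    W=np.eye(4);W[:3,:3]=R.from_quat(st['ee_rot']).as_matrix();W[:3,3]=st['position'];return W@np.array(p['tool_from_camera'])
def K(p): return np.array([[p['fx'],0,p['cx']],[0,p['fy'],p['cy']],[0,0,1.]])
def rays(p,uv,st=None):
    T=pose(p,st); n=cv2.undistortPoints(np.array(uv,float).reshape(-1,1,2),K(p),np.array(p['dist_coeffs'],float))[:,0]
    d=np.c_[n[:,0],-n[:,1],-np.ones(len(n))]; return T[:3,3],d@T[:3,:3].T
def onz(p,uv,z,st=None):
    o,d=rays(p,uv,st); return o+d*((z-o[2])/d[:,2])[:,None]
def cloud(p,st=None):
    h,w=p['range_z'].shape; v,u=np.mgrid[:h,:w]; o,d=rays(p,np.c_[u.ravel(),v.ravel()],st)
    return (o+d*p['range_z'].ravel()[:,None]).reshape(h,w,3)
def proj(p,X,st=None):
    T=np.linalg.inv(pose(p,st)); c=np.atleast_2d(X)@T[:3,:3].T+T[:3,3]; c=c*[1,-1,-1]
    return cv2.projectPoints(c,np.zeros(3),np.zeros(3),K(p),np.array(p['dist_coeffs'],float))[0][:,0]
E
python3 - <<'E'
from h import *
st=telemetry.read_state(); print(st)
for n in ['scene','side']:
    p=eyes.get_image(n); cv2.imwrite(f'pics/{n}0.png',p['pixels']); print(n,pose(p).round(2).tolist())
    for q in ['board','line','thick_dowel_center','thin_dowel_center','jar_center','block_center','brush_grip']:
        try: r=eyes.boxes_of(p,q)
        except Exception as e: print(q,e); continue
        for b in r: print(q,round(b['p'],2),np.round(b['point']),proj(p,b['point']).round()[0])
E
```

```text
{'clock': 0.0, 'joints': array([-1.07442252e+00,  3.85571653e-01,  6.59097108e-03, -5.13667701e-04,
       -1.19392739e+00, -2.58569351e-01]), 'joint_vel': array([-0.00024617, -0.00023033,  0.00062224,  0.00054435, -0.001106  ,
        0.00118782]), 'joint_efforts': array([-1.28278302e-04, -3.92292953e+01,  1.88393033e+01,  4.18601900e+00,
       -4.74112312e-03,  7.95604734e-06]), 'position': array([ 147.09928679, -606.84607461,  230.19661434]), 'ee_rot': array([-1.18528088e-01,  9.92950110e-01,  1.06951915e-03, -1.67259445e-04]), 'contact_force': array([0.27125936, 0.49312728, 0.00551584]), 'wrist_torque': array([-0.00906396,  0.03363847, -0.01881593]), 'gripper_width': 85.6372825971537}
scene [[0.9, -0.34, 0.28, 868.42], [0.44, 0.72, -0.54, -714.23], [-0.01, 0.6, 0.8, 1214.61], [0.0, 0.0, 0.0, 1.0]]
board 0.91 [590. -17.  14.] [319. 260.]
board 0.6 [574. 155.  45.] [338. 208.]
line 0.81 [591. -17.  13.] [319. 261.]
thick_dowel_center 0.79 [574. 158.  44.] [338. 208.]
thick_dowel_center 0.71 [282. 231.  36.] [264. 163.]
thick_dowel_center 0.67 [659. 392.  33.] [391. 167.]
thick_dowel_center 0.48 [606. -75.  30.] [316. 276.]
thin_dowel_center 0.89 [606. -72.  30.] [316. 275.]
jar_center 0.98 [504. 414.  66.] [349. 140.]
block_center 0.84 [ 462. -490.   37.] [188. 387.]
brush_grip 0.61 [ 619. -472.   20.] [250. 411.]
side [[-0.99, 0.08, -0.1, 314.77], [-0.12, -0.73, 0.67, 1052.31], [-0.02, 0.67, 0.74, 1144.69], [0.0, 0.0, 0.0, 1.0]]
board 0.85 [575.  48.  13.] [248. 208.]
line 0.57 [570.  45.  15.] [250. 207.]
thick_dowel_center 0.7 [601. 621.  32.] [197. 376.]
thick_dowel_center 0.61 [657. 410.  30.] [195. 300.]
thick_dowel_center 0.57 [273. 261.  29.] [341. 268.]
thick_dowel_center 0.56 [570. 176.  46.] [242. 232.]
jar_center 0.56 [491. 451.  84.] [251. 309.]
block_center 0.97 [ 449. -462.   38.] [303. 108.]
brush_grip 0.74 [ 674. -461.   18.] [246. 109.]
```

View pics/scene0.png

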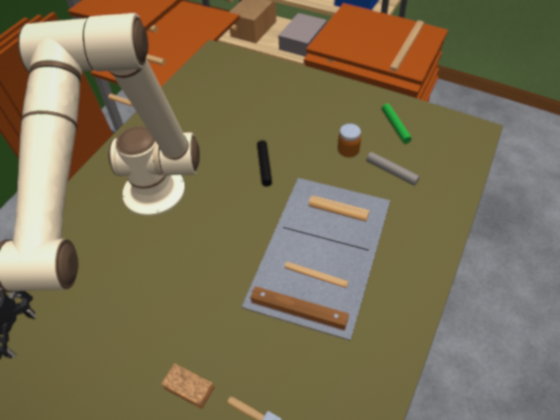

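View pics/side0.png

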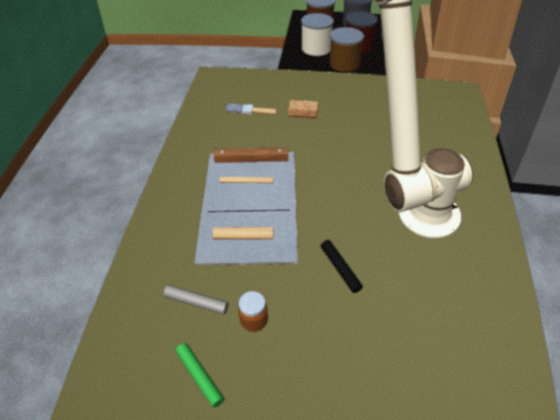

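The scene picture shows the thick dowel at (338,208), line (325,238), thin dowel (316,274), batten (300,307). Candidates for the thick dowel are black (264,163), green (396,122), grey (391,167) and the beech one on the board (338,208). Only the last is beech and on the board. I'll confirm it in a crop and measure.

Run:
```python
from h import *
ims={}
for n in ['scene','side']:
    p=eyes.get_image(n); b=p['pixels']
    x0,y0,w,h=(235,170,165,175) if n=='scene' else (190,140,120,130)
    cv2.imwrite(f'pics/{n}_c.png',cv2.resize(b[y0:y0+h,x0:x0+w],None,fx=3.3,fy=3.3,interpolation=cv2.INTER_CUBIC))
    C=cloud(p); hsv=cv2.cvtColor(b,cv2.COLOR_BGR2HSV)
    roi=np.zeros(b.shape[:2],bool); roi[y0:y0+h,x0:x0+w]=1
    beech=roi&(hsv[...,1]>90)&(hsv[...,2]>150)
    nl,lab,s,c=cv2.connectedComponentsWithStats(beech.astype(np.uint8))
    for i in range(1,nl):
        if s[i,4]<60: continue
        P=C[lab==i]; P=P[P[:,2]>5]
        m=P.mean(0); u=np.linalg.svd(P[:,:2]-m[:2])[2][0]; 
        t=(P[:,:2]-m[:2])@u
        print(n,'beech',s[i],c[i].round(1),'mean',m.round(1),'dir',np.degrees(np.arctan2(u[1],u[0]))%180,'len',np.ptp(t),'z95',np.percentile(P[:,2],95).round(1))
    g=cv2.cvtColor(b,cv2.COLOR_BGR2GRAY)
    dark=roi&(g<75)&(abs(C[...,2]-12)<8)&(hsv[...,1]<120)
    nl,lab,s,c=cv2.connectedComponentsWithStats(dark.astype(np.uint8))
    for i in range(1,nl):
        if s[i,4]<40: continue
        v,u=np.nonzero(lab==i); P=onz(p,np.c_[u,v],12)[:,:2]; m=P.mean(0); d=np.linalg.svd(P-m)[2][0];t=(P-m)@d
        mm=m+d*(t.max()+t.min())/2
        print(n,'dark',s[i],c[i].round(1),mm.round(1),np.degrees(np.arctan2(d[1],d[0]))%180,np.ptp(t).round(),C[lab==i].mean(0).round(1))
```

```text
scene beech [310 197  58  23 523] [339.2 207.6] mean [577.1 155.4  49.6] dir 131.9304441537568 len 906.3818076739313 z95 52.1
scene beech [286 263  61  24 358] [316.7 274.6] mean [607.7 -72.8  34.1] dir 170.573028689804 len 452.09113420386734 z95 35.9
side beech [220 179  52   3  88] [242.7 180.6] mean [610.9 -59.3  24.7] dir 4.924538979853594 len 170.29349754206447 z95 30.1
side beech [214 234  59   5 231] [241.6 236.2] mean [567.8 189.2  43.7] dir 111.05517589531367 len 926.2908861834081 z95 42.4
```

```bash
ls pics
```

```text
scene0.png
scene_c.png
side0.png
side_c.png
```

View pics/scene_c.png

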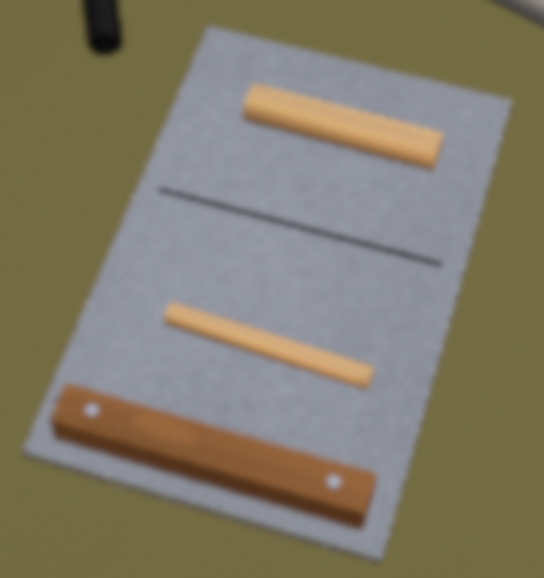

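View pics/side_c.png

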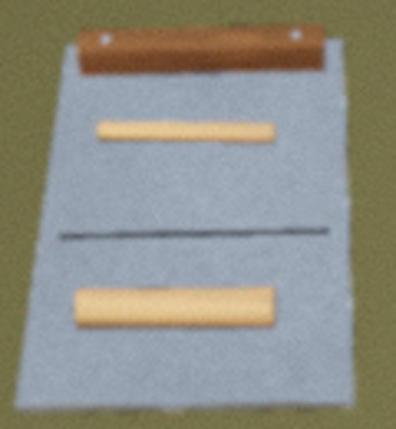

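The crops confirm the beech dowel (thick) above the line in the scene view, nearer the board edge away from the batten. Next I'll compute coarse positions and plan a look with the wrist camera.

Run:
```python
from h import *
for n,(ox,oy),pk in [('scene',(235,170),{'line':[(160,188),(441,264)],'thickmid':[(248,104),(437,150)],'thin':[(168,314),(368,377)],'corners':[(207,27),(510,100),(382,558),(25,452)]}),
   ('side',(190,140),{'line':[(60,237),(328,231)],'thickmid':[(75,308),(275,306)],'thin':[(97,132),(275,133)],'corners':[(68,42),(342,40),(354,408),(17,408)]})]:
    p=eyes.get_image(n)
    for k,v in pk.items():
        q=np.array(v)/3.3+[ox,oy]-0.5+.15; z={'line':12,'thickmid':40,'thin':26,'corners':12}[k]
        P=onz(p,q,z)[:,:2]; d=P[1]-P[0]
        print(n,k,P.round(1).tolist(),'mid',P.mean(0).round(1),'len',np.linalg.norm(d).round(1),'ang',np.degrees(np.arctan2(d[1],d[0])).round(2))
p=eyes.get_image('wrist');print(np.array(p['tool_from_camera']).round(3).tolist(),p['fx'])
st=telemetry.read_state();print(R.from_quat(st['ee_rot']).as_matrix().round(3).tolist())
```

```text
scene line [[445.3, 45.8], [703.0, 78.3]] mid [574.2  62.1] len 259.7 ang 7.18
scene thickmid [[485.1, 147.3], [660.0, 172.2]] mid [572.6 159.8] len 176.6 ang 8.13
scene thin [[515.3, -77.1], [690.6, -60.4]] mid [603.  -68.7] len 176.1 ang 5.43
scene corners [[399.7, 237.6], [696.0, 278.1], [760.3, -196.4], [465.4, -236.7]] mid [580.3  20.7] len 299.0 ang 7.78
side line [[700.0, 76.9], [444.5, 42.2]] mid [572.3  59.6] len 257.9 ang -172.26
side thickmid [[657.4, 183.8], [478.2, 162.0]] mid [567.8 172.9] len 180.6 ang -173.06
side thin [[690.3, -54.5], [510.9, -71.1]] mid [600.6 -62.8] len 180.1 ang -174.71
side corners [[756.7, -202.3], [461.1, -234.1], [398.1, 245.9], [692.6, 279.0]] mid [577.1  22.1] len 297.3 ang -173.86
[[-0.0, 0.949, 0.316, 80.871], [1.0, -0.0, 0.0, 0.636], [0.0, 0.316, -0.949, -142.848], [0.0, 0.0, 0.0, 1.0]] 374.5695902743514
[[-0.972, -0.236, 0.0], [-0.236, 0.972, -0.0], [-0.0, -0.0, -1.0]]
```

Emit:
move_arm(deltas="-3.64 3.86 0 0 0 0;-3.64 3.86 0 0 0 0;-3.64 3.86 0 0 0 0;-3.64 3.86 0 0 0 0;-3.64 3.86 0 0 0 0;-3.64 3.86 0 0 0 0;-3.64 3.86 0 0 0 0;-3.64 3.86 0 0 0 0;-3.64 3.86 0 0 0 0;-3.64 3.86 0 0 0 0;-3.64 3.86 0 0 0 0;-3.64 3.86 0 0 0 0", grip=5)

```text
clock: 2.55
position: [463.3, -52.6, 231.7]
ee_rot: [-0.119, 0.993, -0.0, 0.001]
contact_force: [1.2, 0.1, 0.5]
gripper_width: 50.0
```

Emit:
move_arm(deltas="-3.64 3.86 0 0 0 0;-3.64 3.86 0 0 0 0;-3.64 3.86 0 0 0 0;-3.64 3.86 0 0 0 0;0 0 0 0 0 -0.183;0 0 0 0 0 -0.183;0 0 0 0 0 -0.183;0 0 0 0 0 -0.183;0 0 0 0 0 -0.183;0 0 0 0 0 -0.183;0 0 0 0 0 -0.183;0 0 0 0 0 -0.183")

```text
clock: 4.05
position: [567.8, 130.0, 231.4]
ee_rot: [0.754, -0.657, 0.0, -0.0]
contact_force: [0.1, -0.2, -0.4]
gripper_width: 50.2
```

```bash
cat > look.py <<'E'
import sys
from h import *
st=telemetry.read_state(); p=eyes.get_image('wrist')
b=p['pixels'].copy(); cv2.imwrite(f'pics/{sys.argv[1]}.png',b)
np.savez(f'{sys.argv[1]}.npz',st_r=st['ee_rot'],st_p=st['position'],**{k:np.array(v) for k,v in p.items()})
M=R.from_quat(st['ee_rot']).as_matrix()
print('t',st['clock'],'pos',st['position'].round(1),'w',st['gripper_width'].round(1),'x',M[:,0].round(4),'F',st['contact_force'].round(1))
for q in ['line','thick_dowel_center','thin_dowel_center']:
    for r in eyes.boxes_of(p,q): print(q,round(r['p'],2),np.round(r['point'],1),proj(p,r['point'],st).round()[0])
E
python3 look.py w1
```

```text
Traceback (most recent call last):
  File "look.py", line 7, in <module>
    print('t',st['clock'],'pos',st['position'].round(1),'w',st['gripper_width'].round(1),'x',M[:,0].round(4),'F',st['contact_force'].round(1))
                                                            ^^^^^^^^^^^^^^^^^^^^^^^^^
AttributeError: 'float' object has no attribute 'round'
```

View pics/w1.png

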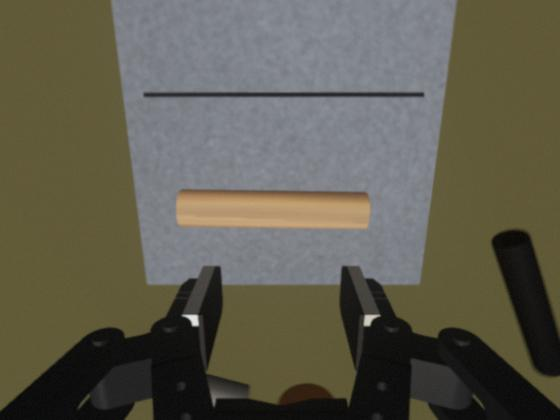

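```bash
sed -i "s/st\['gripper_width'\].round(1)/round(float(st['gripper_width']),1)/" look.py
cat > meas.py <<'E'
from h import *
from scipy.optimize import least_squares
def line(p,st):
    b=p['pixels'];hsv=cv2.cvtColor(b,cv2.COLOR_BGR2HSV);g=cv2.cvtColor(b,cv2.COLOR_BGR2GRAY)
    dark=(g<85).astype(np.uint8)
    nl,lab,s,c=cv2.connectedComponentsWithStats(dark)
    best=None
    for i in range(1,nl):
        if s[i,2]>150 and s[i,3]<25 :
            v,u=np.nonzero(lab==i); P=onz(p,np.c_[u,v],12,st)[:,:2]; m=P.mean(0); d=np.linalg.svd(P-m,full_matrices=False)[2][0]
            if d[0]<0:d=-d
            t=(P-m)@d; best=(m+d*(t.max()+t.min())/2,d,np.ptp(t),s[i].tolist())
    return best
def dowel(p,st,pref=None,r=18,zc=30):
    b=p['pixels'];hsv=cv2.cvtColor(b,cv2.COLOR_BGR2HSV)
    m=((hsv[...,0]<25)&(hsv[...,1]>90)&(hsv[...,2]>110)).astype(np.uint8)
    nl,lab,s,c=cv2.connectedComponentsWithStats(m)
    out=[]
    for i in range(1,nl):
        x,y,w,h,a=s[i]
        if a<800 or w<2.5*h: continue
        pts=[];
        for u in range(x+12,x+w-12):
            v=np.nonzero(lab[:,u]==i)[0]; pts+= [(u,v.min()-.5,1),(u,v.max()+.5,-1)]
        pts=np.array(pts); o,d=rays(p,pts[:,:2],st); d/=np.linalg.norm(d,axis=1)[:,None]
        def res(q,z=zc):
            a=np.array([np.cos(q[1]),np.sin(q[1]),0]);C=np.array([x0,q[0],q[2] if len(q)>2 else z])
            nrm=np.cross(d,a);nrm/=np.linalg.norm(nrm,axis=1)[:,None]
            return np.abs(nrm@(C-o))-r
        x0=570.
        P=onz(p,[c[i]],40,st)[0]
        f=least_squares(res,[P[1],0.12],loss='soft_l1'); f3=least_squares(res,[P[1],.12,zc],loss='soft_l1')
        q=f.x; a=np.array([np.cos(q[1]),np.sin(q[1])])
        # ends along axis using mid row extremes
        v,u=np.nonzero(lab==i); e=onz(p,[(x,v[u==x].mean()),(x+w-1,v[u==x+w-1].mean())],38,st)[:,:2]
        A=np.array([x0,q[0]]); t=(e-A)@a
        out.append((A+a*t.mean(),q[1],np.ptp(t),f3.x,np.abs(f.fun).mean(),s[i].tolist()))
    return out
def report(p,st):
    L=line(p,st); print('line mid',L[0].round(1),'ang',round(np.arctan2(L[1][1],L[1][0]),4),'len',L[2].round(1),L[3]) if L else print('no line')
    for D in dowel(p,st):
        print('dowel c',D[0].round(1),'ang',round(D[1],4),'len',D[2].round(1),'3fit',D[3].round(3),'res',D[4].round(2),D[5])
        if L:
            d=L[1];n=np.array([-d[1],d[0]]);k=D[0]-L[0];print('   along',(k@d).round(1),'across',(k@n).round(1))
E
cat >> look.py <<'E'
from meas import report
report(p,st)
E
python3 look.py w1
```

```text
t 4.1 pos [567.8 130.  231.4] w 49.9 x [ 0.1403 -0.9901 -0.    ] F [-0.3 -0.4 -0.2]
line 0.74 [567.4  81.2  15.4] [289. 119.]
thick_dowel_center 0.95 [571.2 156.3  45.9] [273. 204.]
thick_dowel_center 0.74 [288.2 231.9  34.6] [531. 304.]
thick_dowel_center 0.64 [597.8 399.8  28.8] [223. 393.]
line mid [574.6  60.2] ang 0.1298 len 260.2 [144, 91, 281, 8, 1160]
dowel c [570.7 167.3] ang 0.1109 len 180.6 3fit [1.75803e+02 1.10000e-01 4.90700e+00] res 1.23 [177, 190, 192, 39, 6573]
   along 10.0 across 106.7
```

Emit:
move_arm(deltas="-4.25 -0.45 0 0 0 0.011;-4.25 -0.45 0 0 0 0;0 0 0 0 0 0;0 0 0 0 0 0")

```text
clock: 4.8
position: [565.9, 215.3, 231.2]
ee_rot: [0.748, -0.664, -0.0, 0.0]
contact_force: [-0.3, -0.1, 0.4]
gripper_width: 50.2
```

```bash
python3 look.py w2
python3 - <<'E'
from h import *
from meas import *
# joint triangulation of dowel axis from two wrist views: midrow rays
import numpy as np
A=[];B=[]
for n in ['w1','w2']:
    z=np.load(n+'.npz'); p={k:z[k] for k in z.files}; p.pop('origin',0)
    for k in('fx','fy','cx','cy'): p[k]=float(p[k])
    st=dict(ee_rot=z['st_r'],position=z['st_p'])
    D=dowel(p,st)
    for q in (20,25,30,35,40): print(n,q,[ (d[0].round(1).tolist()) for d in dowel(p,st,zc=q)])
E
```

```text
t 4.8 pos [565.9 215.3 231.2] w 50.2 x [ 1.190e-01 -9.929e-01  4.000e-04] F [-0.3 -0.1  0.4]
line 0.61 [560.1 135.9  13.7] [297.  85.]
thick_dowel_center 0.85 [692.5 387.6  36.1] [143. 318.]
thick_dowel_center 0.84 [570.1 161.6  45.8] [283. 115.]
thick_dowel_center 0.77 [307.9 207.7  29.1] [547. 196.]
no line
dowel c [570.7 166.9] ang 0.1136 len 181.6 3fit [1.68174e+02 1.13000e-01 1.53130e+01] res 0.74 [178, 100, 209, 40, 8070]
w1 20 [[570.4, 170.7]]
w1 25 [[570.5, 169.0]]
w1 30 [[570.7, 167.3]]
w1 35 [[570.9, 165.7]]
w1 40 [[571.1, 164.0]]
w2 20 [[570.6, 167.8]]
w2 25 [[570.7, 167.4]]
w2 30 [[570.7, 166.9]]
w2 35 [[570.8, 166.4]]
w2 40 [[570.8, 166.0]]
```

View pics/w2.png

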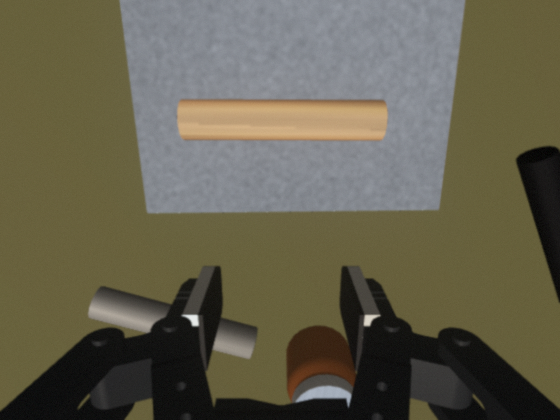

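Two views agree: the dowel centre is (570.7, 166.9), z about 31. Now the fingertip depth at this opening.

Run:
```python
from h import *
z=np.load('w2.npz'); p={k:z[k] for k in z.files}
for k in('fx','fy','cx','cy'): p[k]=float(p[k])
C=cloud(p,dict(ee_rot=[0,0,0,1],position=[0,0,0]))
m=p['range_z'];
u0=C[255:345,150:410].reshape(-1,3); s=u0[(u0[:,2]<15)&(u0[:,2]>-60)&(m[255:345,150:410].ravel()>0)]
print(len(s),[np.percentile(s[:,i],[1,5,50,95,99]).round(1).tolist() for i in range(3)])
for v in range(262,340,8): print(v,[C[v,u].round(0).tolist() for u in (205,212,217,343,348)])
```

```text
7695 [[-10.1, -5.3, 10.1, 12.1, 13.1], [-38.4, -36.5, -24.6, 35.7, 37.7], [-55.9, -54.4, -33.8, -10.1, -5.6]]
262 [[-108.0, -84.0, 231.0], [-109.0, -76.0, 232.0], [-108.0, -71.0, 231.0], [-108.0, 69.0, 231.0], [-109.0, 74.0, 232.0]]
270 [[10.0, -30.0, -11.0], [10.0, -27.0, -11.0], [11.0, -25.0, -11.0], [9.0, 25.0, -9.0], [11.0, 26.0, -11.0]]
278 [[10.0, -29.0, -17.0], [11.0, -26.0, -18.0], [7.0, -25.0, -11.0], [6.0, 25.0, -9.0], [10.0, 25.0, -17.0]]
286 [[10.0, -28.0, -23.0], [10.0, -25.0, -23.0], [4.0, -25.0, -13.0], [3.0, 25.0, -11.0], [8.0, 25.0, -20.0]]
294 [[11.0, -26.0, -29.0], [7.0, -25.0, -23.0], [2.0, -25.0, -15.0], [0.0, 25.0, -12.0], [6.0, 25.0, -21.0]]
302 [[10.0, -26.0, -33.0], [5.0, -25.0, -25.0], [-1.0, -25.0, -16.0], [-3.0, 25.0, -12.0], [3.0, 25.0, -22.0]]
310 [[10.0, -25.0, -37.0], [1.0, -26.0, -24.0], [-4.0, -25.0, -16.0], [-6.0, 25.0, -14.0], [0.0, 25.0, -23.0]]
318 [[6.0, -26.0, -36.0], [-1.0, -25.0, -27.0], [-7.0, -25.0, -17.0], [-9.0, 25.0, -15.0], [-2.0, 25.0, -25.0]]
326 [[4.0, -25.0, -37.0], [-4.0, -25.0, -27.0], [-11.0, -25.0, -18.0], [-191.0, 73.0, 230.0], [-6.0, 25.0, -25.0]]
334 [[2.0, -25.0, -39.0], [-7.0, -25.0, -28.0], [-179.0, -69.0, 199.0], [-203.0, 74.0, 231.0], [-8.0, 25.0, -26.0]]
```

Emit:
move_arm(deltas="0 0 5 0 0 0;0 0 5 0 0 0;0 0 5 0 0 0;0 0 4 0 0 0;0 0 2 0 0 0;0 0 0.5 0 0 0;0 0 0 0 0 0;0 0 0 0 0 0")

```text
clock: 6.0
position: [566.9, 215.8, 17.7]
ee_rot: [0.748, -0.663, 0.0, -0.001]
contact_force: [0.3, 0.3, 0.2]
gripper_width: 50.0
```

Run:
```python
from h import *
p=eyes.get_image('side'); b=p['pixels'][140:290,170:330]; cv2.imwrite('pics/s3.png',cv2.resize(b,None,fx=4,fy=4,interpolation=cv2.INTER_CUBIC))
p=eyes.get_image('wrist');cv2.imwrite('pics/w3.png',p['pixels'])
print(telemetry.read_state()['position'])
```

```text
[566.69440007 215.84431733  17.5634798 ]
```

View pics/w3.png

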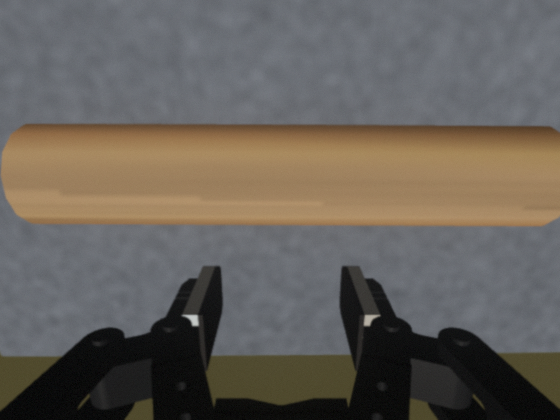

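View pics/s3.png

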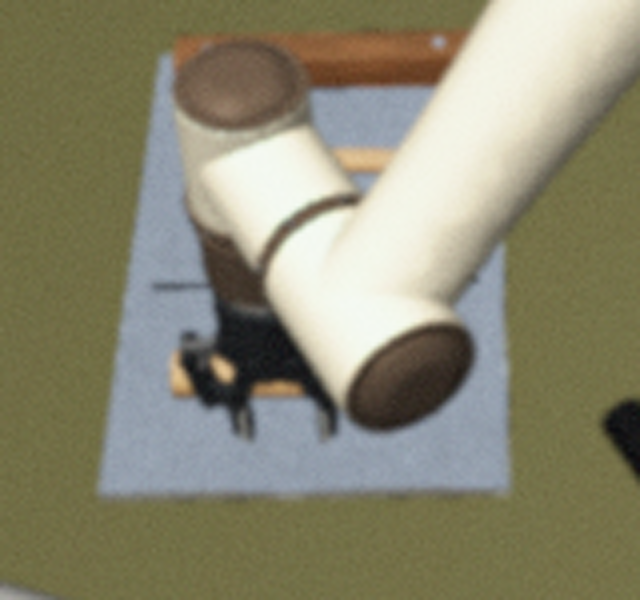

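Emit:
move_arm(deltas="0 0 0.3 0 0 0;0.5 0 0 0 0 0;0.5 0 0 0 0 0;0.3 0 0 0 0 0;0.3 0 0 0 0 0;0.3 0 0 0 0 0;0.3 0 0 0 0 0;0.3 0 0 0 0 0;0.3 0 0 0 0 0;0.3 0 0 0 0 0;0.3 0 0 0 0 0;0.3 0 0 0 0 0")

```text
clock: 7.6
position: [570.5, 178.5, 13.3]
ee_rot: [0.748, -0.663, 0.0, 0.0]
contact_force: [-1.3, 0.4, -0.5]
gripper_width: 50.2
```

```bash
python3 look.py w4
```

```text
t 7.6 pos [570.5 178.5  13.3] w 50.2 x [ 0.1197 -0.9928  0.    ] F [-1.3  0.4 -0.5]
line 0.78 [574.5 114.1  14.3] [291. 128.]
thick_dowel_center 0.95 [577.  140.7  43.6] [275. 221.]
line mid [572.6 138.5] ang 0.1113 len 211.1 [25, 184, 525, 15, 4852]
dowel c [573.5 152.9] ang 0.1099 len 190.6 3fit [1.58932e+02 1.11000e-01 1.40900e+01] res 2.01 [4, 191, 556, 94, 48315]
   along 2.5 across 14.3
```

View pics/w4.png

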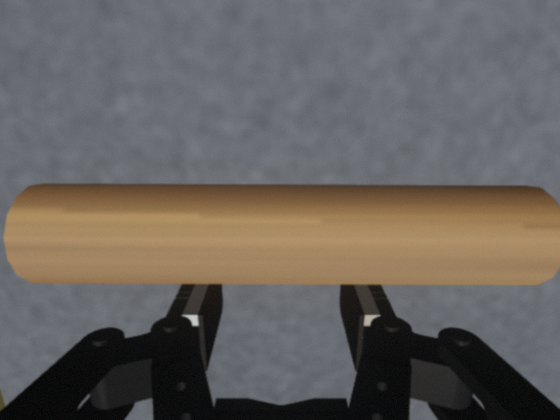

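The dowel moved ahead of the fingertips and its grain streaks have turned (row 200 → 215 while the dowel went from 175 to 235), so it is rolling. I'll continue.

Emit:
move_arm(deltas="0.3 0 0 0 0 0;0.3 0 0 0 0 0;0.3 0 0 0 0 0;0.3 0 0 0 0 0;0.3 0 0 0 0 0;0.3 0 0 0 0 0;0.3 0 0 0 0 0;0.3 0 0 0 0 0;0.3 0 0 0 0 0;0.3 0 0 0 0 0;0.3 0 0 0 0 0;0.3 0 0 0 0 0")

```text
clock: 9.3
position: [574.8, 142.8, 13.3]
ee_rot: [0.748, -0.663, -0.0, 0.0]
contact_force: [0.5, -0.1, 0.6]
gripper_width: 50.3
```

```bash
python3 look.py w5
```

```text
t 9.3 pos [574.8 142.8  13.3] w 50.3 x [ 0.1198 -0.9928  0.    ] F [ 0.5 -0.1  0.6]
line 0.75 [582.   76.4  12.2] [283. 121.]
thick_dowel_center 0.86 [582.2 108.1  45.4] [271. 232.]
line mid [577.  102.5] ang 0.1124 len 211.0 [25, 184, 525, 14, 4514]
dowel c [578. 117.] ang 0.1107 len 190.8 3fit [1.21729e+02 1.11000e-01 1.60760e+01] res 1.79 [5, 191, 555, 94, 48966]
   along 2.6 across 14.3
```

View pics/w5.png

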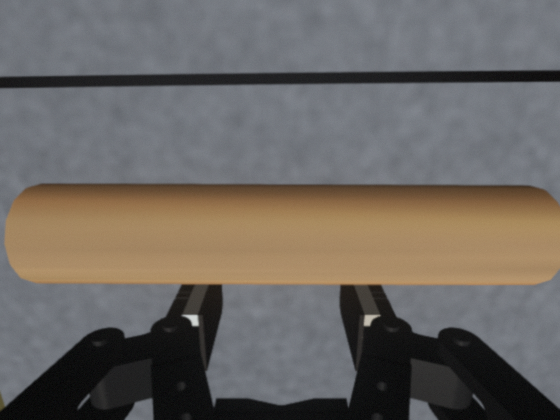

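Emit:
move_arm(deltas="0.3 0 0 0 0 0;0.3 0 0 0 0 0;0.3 0 0 0 0 0;0.3 0 0 0 0 0;0.3 0 0 0 0 0;0.3 0 0 0 0 0;0.3 0 0 0 0 0;0.3 0 0 0 0 0;0.3 0 0 0 0 0;0.3 0 0 0 0 0;0.3 0 0 0 0 0;0.3 0 0 0 0 0")

```text
clock: 11.0
position: [579.1, 107.1, 13.3]
ee_rot: [0.748, -0.663, -0.0, 0.0]
contact_force: [0.3, -0.7, 0.7]
gripper_width: 50.1
```

Emit:
move_arm(deltas="0.25 0 0 0 0 0;0.25 0 0 0 0 0;0.2 0 0 0 0 0;0.2 0 0 0 0 0;0.1 0 0 0 0 0;0.1 0 0 0 0 0;0.1 0 0 0 0 0;0 0 0 0 0 0;0 0 0 0 0 0;0 0 0 0 0 0;0 0 0 0 0 0")

```text
clock: 12.38
position: [580.5, 95.4, 13.3]
ee_rot: [0.748, -0.663, -0.0, 0.0]
contact_force: [-0.7, 0.2, 0.3]
gripper_width: 50.0
```

```bash
python3 look.py w6
```

```text
t 12.375 pos [580.5  95.4  13.3] w 50.0 x [ 0.1197 -0.9928  0.    ] F [-0.7  0.2  0.3]
line 0.8 [585.5  30.   15.4] [289. 125.]
thick_dowel_center 0.71 [584.5  57.4  46.8] [283. 225.]
line mid [580.5  55.2] ang 0.1123 len 216.5 [24, 184, 536, 21, 5222]
dowel c [583.3  69.8] ang 0.1117 len 189.9 3fit [75.751  0.113 11.203] res 2.32 [5, 193, 555, 90, 47346]
   along 4.4 across 14.2
```

View pics/w6.png

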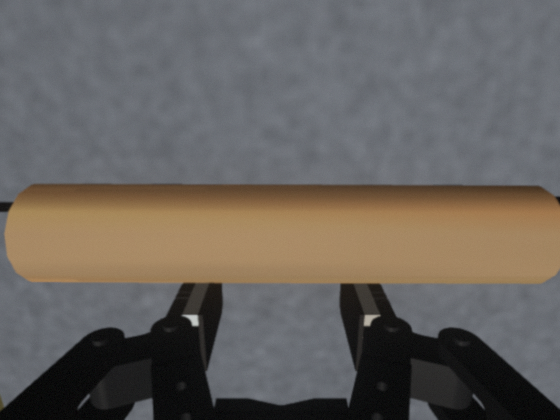

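Run:
```python
from h import *
from scipy.optimize import least_squares
z=np.load('w6.npz'); p={k:z[k] for k in z.files}
for k in('fx','fy','cx','cy'): p[k]=float(p[k])
st=dict(ee_rot=z['st_r'],position=z['st_p'])
o,d=rays(p,[(280,184),(280,283)],st); n=np.array([-.1294,.9916,0])
# in plane (s=across,z)
L0=np.array([574.6,60.2,12])
s0=(o-L0)@n; ds=d@n
for zc in (30,29,31):
    for i,sg in((0,-1),(1,1)):
        dz=d[i,2]; k=np.hypot(ds[i],dz); nx,nz=-dz/k,ds[i]/k
        # dist of (c,zc) from ray = 18 ; nx*(c-s0)+nz*(zc-o2)=-sg*18
        c1=s0+(18*-sg-nz*(zc-o[2]))/nx; c2=s0+(18*sg-nz*(zc-o[2]))/nx; print(zc,i,round(c1,2),round(c2,2))
P=onz(p,[(4,207),(558,201)],12,st); print(((P-L0)@n).round(2),((P-L0)@[.9916,.1294,0]).round(1))
```

```text
30 0 5.82 -31.44
30 1 5.37 46.89
29 0 6.09 -31.17
29 1 5.94 47.47
31 0 5.55 -31.7
31 1 4.79 46.32
[0.52 0.16] [ 123.2 -102.2]
```

The tangent fit puts the dowel about 5.2 mm short of the line, in agreement with the finger geometry. I'll push about 5 mm more, slowly.

Emit:
move_arm(deltas="0.1 0 0 0 0 0;0.1 0 0 0 0 0;0.1 0 0 0 0 0;0.1 0 0 0 0 0;0.05 0 0 0 0 0;0.03 0 0 0 0 0;0 0 0 0 0 0;0 0 0 0 0 0;0 0 0 0 0 0;0 0 0 0 0 0")

```text
clock: 13.82
position: [581.1, 90.6, 13.3]
ee_rot: [0.748, -0.663, -0.0, 0.0]
contact_force: [0.8, 0.0, 0.1]
gripper_width: 50.1
```

Emit:
move_arm(deltas="-0.2 0 0 0 0 0;-0.5 0 0 0 0 0;-1 0 0 0 0 0;-2 0 0 0 0 0;-2 0 0 0 0 0;0 0 -3 0 0 0;0 0 -5 0 0 0;0 0 -5 0 0 0;0 0 -5 0 0 0;0 0 -4 0 0 0;0 0 0 0 0 0;0 0 0 0 0 0")

```text
clock: 15.32
position: [573.5, 148.0, 232.7]
ee_rot: [0.748, -0.663, -0.0, 0.0]
contact_force: [0.0, -0.1, -1.3]
gripper_width: 50.2
```

```bash
python3 look.py w7
python3 - <<'E'
from h import *
p=eyes.get_image('scene');cv2.imwrite('pics/scene7.png',cv2.resize(p['pixels'][170:345,235:400],None,fx=3.3,fy=3.3,interpolation=cv2.INTER_CUBIC))
E
```

```text
t 15.325 pos [573.5 148.  232.7] w 50.2 x [ 1.204e-01 -9.927e-01 -3.000e-04] F [ 0.  -0.1 -1.3]
line 0.75 [563.4 120.5  15.6] [295. 142.]
thick_dowel_center 0.8 [295.4 219.7  34.3] [541. 273.]
thick_dowel_center 0.77 [599.9 400.5  34. ] [231. 384.]
thick_dowel_center 0.67 [586.7  58.9  46. ] [278.  70.]
no line
dowel c [583.   62.2] ang 0.1151 len 183.7 3fit [60.464  0.115 18.723] res 0.57 [174, 54, 217, 43, 9000]
```

View pics/w7.png

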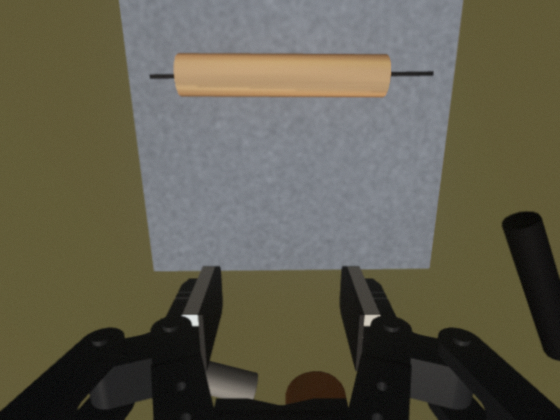

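View pics/scene7.png

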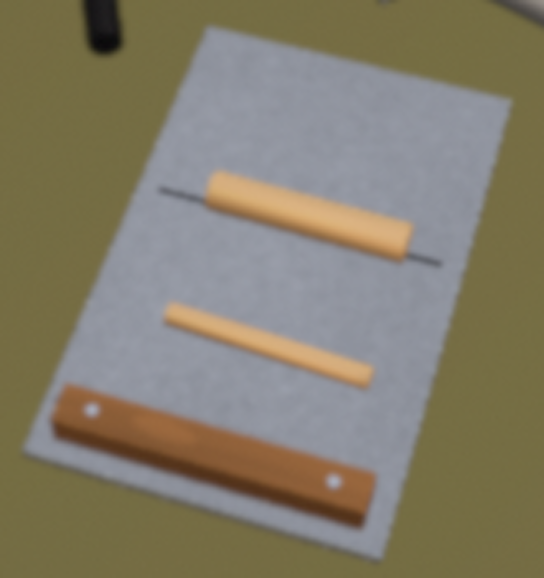

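Run:
```python
from h import *
from meas import dowel
st=telemetry.read_state(); p=eyes.get_image('wrist')
P=onz(p,[(150,76),(433,73)],12,st)[:,:2]; m=P.mean(0); d=P[0]-P[1]; d/=np.linalg.norm(d); n=np.array([-d[1],d[0]])
print('line',m.round(1),np.arctan2(d[1],d[0]).round(3))
for D in dowel(p,st): k=D[0]-m; print(D[0].round(2),D[1].round(3),'along',(k@d).round(1),'across',(k@n).round(1))
s=eyes.get_image('side')
for q in('thick_dowel_center','thin_dowel_center','jar_center','block_center','brush_grip'):
  for r in eyes.boxes_of(s,q)[:2]: print(q,round(r['p'],2),np.round(r['point']))
```

```text
line [574.4  58.9] 0.13
[582.88  62.19] 0.116 along 8.9 across 2.1
thick_dowel_center 0.85 [272. 263.  33.]
thick_dowel_center 0.72 [660. 410.  28.]
thin_dowel_center 0.68 [590. -64.  28.]
jar_center 0.86 [492. 451.  83.]
jar_center 0.62 [ 412. -454.   18.]
block_center 0.66 [ 412. -455.   18.]
```

```bash
python3 -c "
from h import *
print(arm.job_done())"
```

```text
the job is handed in; nothing more can be done
None
```

I rolled the thick beech dowel about 105 mm over the board onto the pencil line. I pushed it slowly from behind with the sides of the two spread fingertips, then backed off and raised the arm before handing in.

**Thick dowel:** the last wrist-camera check put its centre 1–2 mm across from the line, on the side away from the batten (limit 7 mm). It is about 9 mm from the line's middle along it (limit 40 mm), and its heading is off by about 0.015 rad (limit 0.1 rad). Two fits a moment apart gave the same position, so it is lying still. I handed in shortly after 15 s on the robot's clock, out of the 40 s allowed.

**Thin dowel and the rest:** in the last scene picture the thin dowel is where it was at the start, and the jar and look-alike dowels were never touched. The arm finished clear of everything.

**Checks that disagreed or failed:**
- **Line position:** the two readings of the line differ by about 1 mm, which is why I give 1–2 mm across.
- **Close-up line fits:** the automatic line fit picked up the dowel's dark edge in the close-up views and found nothing in the last one. I worked from the first view and from hand-picked pixels instead.
- **Sanding block:** the network's last side-view reading was low-confidence (0.66), about 40 mm off its first one, and reported the same spot as a jar. I took it as a misdetection, because the arm did not go near the block after leaving the start. The brush was not reported in that last view.

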